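Close the disc cutter and stand its punch

ROBOT

A 6-joint arm with a two-finger parallel gripper is mounted at the origin on the work surface. World frame = base frame: x ahead of the robot, y to its left, z up, the work surface at z = 0. Lengths are in m, angles in rad, forces in N, time in s.
With the tool pointing down it reaches from about 0.35 to 0.925 m from the base axis. Payload 6.4 kg.
Tool frame: the origin (TCP) lies midway between the tips of the shut fingers; the grasp point (between the pads) lies 19 mm behind it; z points along the fingers, x is the direction in which the jaws open and shut, and the axes are right-handed (so a half turn about z gives the same grasp; the last joint's range is limited). The gripper opens to 94 mm and grips with 3 to 60 N. Pads are 16 mm wide; open, the fingers measure 119 mm over their backs; the gripper's body (75 mm by 177 mm) begins 78 mm behind the grasp point.
Start: joints at [0.955, 0.245, 1.558, -0, 1.339, -0.174], TCP at [0.278, 0.588, 0.205] pointing down, gripper open.
Joint ranges: [-3.13, 3.13], [-1.02, 2.26], [0.13, 2.54], [-0.95, 4.09], [0.21, 2.88], [-2.74, 2.74]. Speed limits (rad/s): [2.57, 2.57, 3.14, 3.14, 3.14, 3.14].

INTERFACE

Orientations are given as a unit quaternion [x, y, z, w].
In Python, from station import telemetry, viewer, arm gives the robot as it stands.
- The arm moves only by the tool play_rows, never from a script. Its argument "targets" is a list that holds one entry, the list of rows, each a list of 7 numbers: the shift along the world's x, y, z in m, then the turn, a rotation vector about the world's x, y, z in degrees, then the finger opening in m, from 0 to 0.094. In form: [[[x, y, z, wx, wy, wz, jaw], ...]]. A call has 1 to 20 rows; each row is the pose to reach, as a shift and turn from the pose measured when the call began; what a row does not reach only later rows make up. A row lasts 1/12 s, in which the tool goes at most 41.7 mm and 7.16 degrees, less where a joint would pass 70% of its speed; a pose out of reach is approached as far as the arm can. A call with a gripper value outside its range is refused whole. The fingers move at their own pace and stop on an object; "squeeze" is the grip in N (left out, the last holds). Time passes only in rows, so rows that repeat a pose let the fingers close. It gives the time, the measured TCP pose, the force and the opening at its end, in the units of the state.
- telemetry.observe(): the state, without advancing time (a new reading comes with each control period).
- viewer.camera(name): name is "side" or "top"; returns the picture (384x512x3 uint8, red, green, blue); there is no depth.
- viewer.camera_model(name): a dict with "fov_y" (degrees; the focal length in pixels is half the picture's height over the tangent of half this angle, whatever the lens; pixels are square), "cx", "cy" (the principal point, pixels), "k1" (the pictures are not rectified: a ray, as slopes to the right and down, at radius r is drawn at 1 + k1 r^2 times it, then the intrinsics apply), "cam_to_world" (4x4, takes a point from camera to world coordinates). Camera axes: x right, y down, z forward; pixel columns grow to the right and rows downward; lengths in m; the calibration is good to about 2 mm. A picture is of the moment at which its call begins. camera_model takes no time and is no camera call.
- arm.close_job(): hands the job in, once; it reports no verdict.
The state is a dict: "t": time; "joint_positions": joint angles; "qvel": joint speeds; "joint_torque": joint torques, N m; "ee_pos": TCP position; "tcp_rot": TCP orientation; "force": force on the tool from outside, world axes, zero at the start; "wrist_torque": the same for the moment, N m; "gripper_width": opening from 0.0 (shut) to 1.0 (fully open).
Only numpy, scipy, OpenCV 4.12 (cv2) and the standard library are available. Lean on these libraries where they do the work, as an engineer would, in place of code of your own. Each camera call takes 0.05 s, during which the arm holds its last target.

TASK

Get the disc cutter ready for the next cut: lay the loose steel guide plate on the tops of the die's two guide pins, slide it about with light pressure until you feel its holes come over them, and lower it in hand until it sits flat on the die before letting go. Then stand the thickest punch upright in the plate's middle hole, down on the brass strip. Do not force anything, leave the other punches and tools where they are, and let go at the end.

Things in the scene. Friction and masses are not known exactly. Their poses are not given: they have to be found in the camera images.
- holder: Fixed wooden holder, 132 (x) x 94 (y) x 18 mm, with 8 mm high rails on all four sides. Origin: centre of its underside, on the bench. Between its rails lies the disc cutter's steel die, 84 (x) x 52 (y) mm, square to it and centred on it in y. Along x the die was left anywhere within 12 mm either way of the middle: this is not measured. Pushes under 40 N do not shift it.
- travel_mid (a point): Point in the holder's frame, 44 mm up, level with the die's top, mid-way along the die's possible places (not the die itself). From the die's top stand two guide pins, 8 mm thick, 14 mm tall (tops 58 mm above the bench), bevelled, 20 mm to either side of the die's centre along y. Between them a 24 mm wide brass strip lies along x, its top 43.5 mm above the bench, sticking out at -x.
- plate_center (a point): Centre (half-way up) of the loose steel guide plate, 84 (x) x 62 (y) x 12 mm, about 0.42 kg, flat on the bench. Through holes: 17 mm at the centre for the thickest punch; two of 11 mm for the pins, 20 mm either side of the centre along y; 14 and 12 mm ones 26 mm off along x. Grip across its 62 mm. May go on either way round. Height of this point: on the pin tops 64 mm, seated 50 mm.
- rack: Fixed dark wooden punch rack, 56 (x) x 156 (y) x 30 mm, with three holes 17 mm wide and 14 mm deep, 48 mm apart along its y. A steel punch stands loosely in each, in any order: 14, 11 and 9 mm thick, all 60 mm long. Origin: centre of its underside.
- punch_center (a point): Centre (half-way up) of the thickest punch, a plain steel cylinder 14 mm thick, 60 mm long, bevelled at both ends, z along its length. It stands in one of the rack's holes with 46 mm showing (this point 46 mm above the bench). Standing on the brass strip, this point is 73.5 mm above the bench.
Not all that is in view belongs to the job. What is shaped like the part that bears plate_center but turquoise is not meant.

How it is judged:
By the outcome, as a careful person would: the job done as asked, in the order asked, and still so for the second after the job is handed in, with the robot touching nothing.
It also fails if it takes over 72 s, if anything falls off the work surface, if the arm or the gripper's body presses on something with over 40 N, if the wrist force passes 120 N, or if a joint passes its speed limit or range.

## Working session

There is one attempt and no reset: what is moved stays moved. The work goes in short steps, Python scripts to look and compute and a tool call to move; the robot and the scene stay as the last step left them, time stands still between calls to the robot, and variables do not carry over. Pictures are saved under pics/ and viewed, and the job is handed in when it is done.

Besides the shell and the picture viewer there is one more tool, called after "Call:" as name(argument=value, ...) on one line, values as JSON. play_rows: Moves the arm, as the interface text tells. Its arguments: {"type":"object","properties":{"targets":{"type":"array","items":{"type":"array","items":{"type":"array","items":{"type":"number"}}}},"squeeze":{"type":"number"}},"required":["targets"]}

```bash
mkdir -p pics; ls; python3 - <<'E'
from station import telemetry, viewer, arm
import cv2, json
for n in ("side","top"):
    im=viewer.camera(n); cv2.imwrite(f"pics/{n}0.png",im[:,:,::-1])
    m=viewer.camera_model(n); print(n,m)
print(telemetry.observe())
E
```

```text
pics
side {'fov_y': 48.82876409377437, 'cx': 253.5324060535862, 'cy': 188.87853961143057, 'k1': 0.0022603430369905714, 'cam_to_world': array([[ 0.83436313, -0.27494145,  0.47775033, -0.04282557],
       [-0.55121116, -0.41286221,  0.72505934, -0.7615783 ],
       [-0.00210381, -0.86830409, -0.4960278 ,  0.5364198 ],
       [ 0.        ,  0.        ,  0.        ,  1.        ]])}
top {'fov_y': 50.69354693873763, 'cx': 256.6336472580696, 'cy': 185.49585316302077, 'k1': 0.031737499202277024, 'cam_to_world': array([[ 0.01212303, -0.9832006 ,  0.18212527,  0.24682702],
       [-0.99943011, -0.01765281, -0.02877211, -0.04558205],
       [ 0.03150378, -0.18167268, -0.98285429,  1.04303858],
       [ 0.        ,  0.        ,  0.        ,  1.        ]])}
{'t': 0.1, 'joint_positions': array([ 9.54917212e-01,  2.45718758e-01,  1.55884810e+00, -1.73887265e-05,
        1.33870107e+00, -1.74101823e-01]), 'qvel': array([ 0.00010311, -0.00143625, -0.00296473, -0.00016345,  0.00010628,
        0.00059306]), 'joint_torque': array([-1.11036905e-03, -4.16916740e+01, -3.15526199e+01,  6.86506229e-02,
        3.10507917e-02, -5.20496951e-05]), 'ee_pos': array([0.27759851, 0.58716178, 0.20449551]), 'tcp_rot': array([ 8.44849741e-01,  5.35003004e-01, -7.71390142e-04,  3.26599304e-04]), 'force': array([-1.16601217, -0.34379688, -0.57715674]), 'wrist_torque': array([ 0.00133479,  0.04419225, -0.00643407]), 'gripper_width': 1.004281089968703}
```

View pics/side0.png

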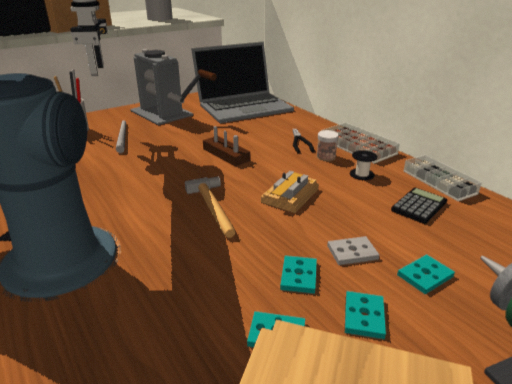

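View pics/top0.png

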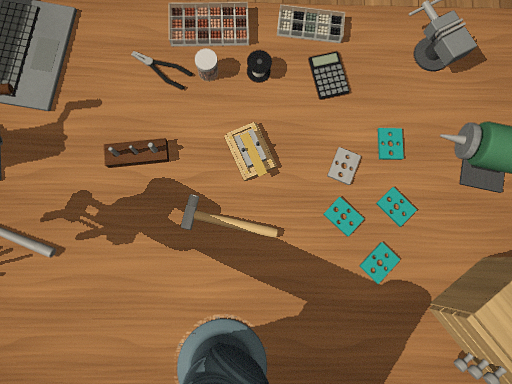

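The side view has the grey plate at (353,250), the holder at (291,190) and the rack at (227,150). In the top view they are at (345,166), (250,150) and (137,152). Next I zoom in and measure.

```bash
cat > h.py <<'E'
import numpy as np, cv2
from station import telemetry, viewer, arm
def cam(n):
    m=viewer.camera_model(n); f=192/np.tan(np.radians(m['fov_y']/2))
    return f,m['cx'],m['cy'],m['k1'],np.array(m['cam_to_world'])
def ray(n,u,v):
    f,cx,cy,k,T=cam(n); d=np.array([(u-cx)/f,(v-cy)/f]); s=d.copy()
    for _ in range(20): s=d/(1+k*(s@s))
    return T[:3,3],T[:3,:3]@np.array([s[0],s[1],1])
def onz(n,u,v,z):
    o,d=ray(n,u,v); return o+d*(z-o[2])/d[2]
def proj(n,p):
    f,cx,cy,k,T=cam(n); q=T[:3,:3].T@(np.array(p)-T[:3,3]); s=q[:2]/q[2]; s=s*(1+k*(s@s)); return np.array([cx+f*s[0],cy+f*s[1]])
def tri(u1,u2):
    o1,d1=ray('top',*u1);o2,d2=ray('side',*u2)
    A=np.c_[d1,-d2]; t=np.linalg.lstsq(A,o2-o1,rcond=None)[0]
    a=o1+t[0]*d1;b=o2+t[1]*d2; return (a+b)/2,np.linalg.norm(a-b)
def crop(n,im,c,w,h,s,name):
    x,y=int(c[0]-w/2),int(c[1]-h/2)
    x=max(0,min(512-w,x)); y=max(0,min(384-h,y))
    cv2.imwrite(name,cv2.resize(im[y:y+h,x:x+w,::-1],None,fx=s,fy=s,interpolation=cv2.INTER_CUBIC)); print(name,x,y)
E
python3 - <<'E'
from h import *
t=cv2.imread('pics/top0.png')[:,:,::-1]; s=cv2.imread('pics/side0.png')[:,:,::-1]
A=[(t,(250,150)),(t,(345,166)),(t,(137,152)),(s,(291,190)),(s,(353,250)),(s,(227,145))]
out=[]
for im,c in A:
    x,y=c[0]-35,c[1]-30; print(x,y)
    out.append(cv2.resize(im[y:y+60,x:x+70,::-1],(266,228),interpolation=cv2.INTER_CUBIC))
cv2.imwrite('pics/z0.png',np.vstack([np.hstack(out[:3]),np.hstack(out[3:])]))
E
```

```text
215 120
310 136
102 122
256 160
318 220
192 115
```

View pics/z0.png

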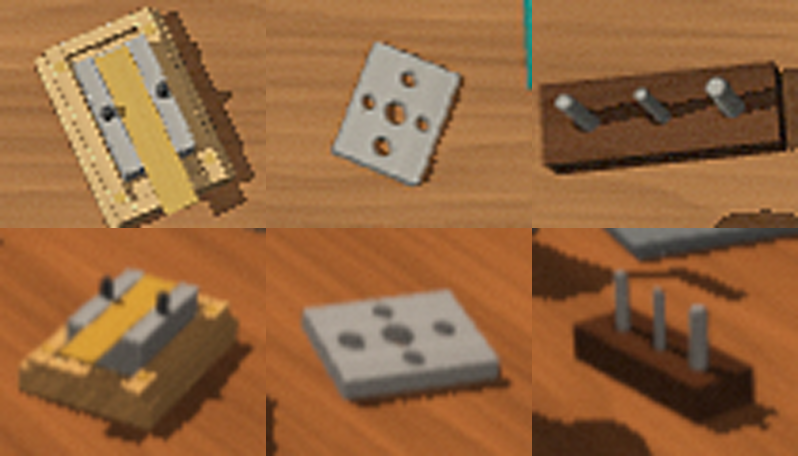

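```bash
python3 - <<'E'
from h import *
t=cv2.imread('pics/top0.png'); s=cv2.imread('pics/side0.png')
def poly(im,box,smax,vmin,k=0):
    x0,y0,x1,y1=box
    c=cv2.resize(im[y0:y1,x0:x1],None,fx=8,fy=8,interpolation=cv2.INTER_CUBIC)
    h=cv2.cvtColor(c,cv2.COLOR_BGR2HSV); m=((h[...,1]<smax)&(h[...,2]>vmin)).astype(np.uint8)
    cs,_=cv2.findContours(m,cv2.RETR_EXTERNAL,cv2.CHAIN_APPROX_NONE); cc=max(cs,key=cv2.contourArea)
    return m,cc,lambda p:(np.array(p)+.5)/8-.5+np.array([x0,y0])
for n,im,box,vmin in (('top',t,(322,140,372,190),120),('side',s,(320,228,390,275),0)):
    m,cc,f=poly(im,box,70,vmin)
    hull=cv2.convexHull(cc)
    r=cv2.minAreaRect(cc); 
    ap=cv2.approxPolyDP(hull,0.04*cv2.arcLength(hull,True),True)[:,0]
    print(n,cv2.contourArea(cc)/64, len(ap))
    P=np.array([onz(n,*f(p),0.012)[:2] for p in ap])
    print(P, np.linalg.norm(P-np.roll(P,-1,0),axis=1))
    # world-rectified contour minAreaRect
    W=np.array([onz(n,*f(p[0]),0.012)[:2] for p in hull]); rr=cv2.minAreaRect((W*1000).astype(np.float32)); print('rect mm',rr)
# punches
E
python3 - <<'E'
import cv2,numpy as np
t=cv2.imread('pics/top0.png'); s=cv2.imread('pics/side0.png')
a=t[125:170,95:180]; b=s[125:175,195:255]; c=t[118:185,220:280]; d=s[165:218,258:324]
f=lambda i:cv2.resize(i,(400,300),interpolation=cv2.INTER_CUBIC)
cv2.imwrite('pics/z1.png',np.vstack([np.hstack([f(a),f(b)]),np.hstack([f(c),f(d)])]))
E
```

```text
top 752.5234375 4
[[ 0.54627324 -0.29151742]
 [ 0.52383122 -0.34861035]
 [ 0.4469899  -0.31624405]
 [ 0.46722829 -0.25913236]] [0.06134531 0.08337965 0.06059157 0.08542187]
rect mm ((495.57867431640625, -304.0320739746094), (64.8434066772461, 87.67216491699219), 67.90087890625)
side 998.21875 4
[[ 0.52355111 -0.34671776]
 [ 0.43799359 -0.32529527]
 [ 0.46706407 -0.26293733]
 [ 0.54632941 -0.29025229]] [0.08819871 0.0688012  0.08383973 0.06088678]
rect mm ((491.871337890625, -308.4438781738281), (74.8064956665039, 89.67033386230469), 68.3611068725586)
```

View pics/z1.png

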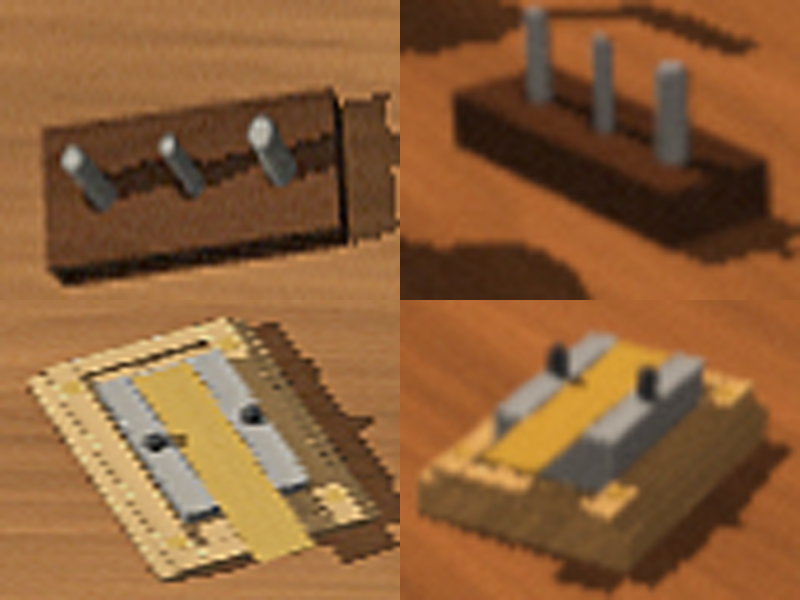

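```bash
python3 - <<'E'
from h import *
f=lambda x,y,x0,y0,w,h:(x0+(x+.5)*w/400-.5,y0+(y+.5)*h/300-.5)
# punch tops
for nm,a,b in (('L',(72,155),(538,10)),('M',(167,145),(601,38)),('R',(262,131),(672,66))):
    ta=f(*a,95,125,85,45); sa=f(b[0]-400,b[1],195,125,60,50)
    print(nm,tri(ta,sa),onz('top',*ta,.076),onz('side',*sa,.076))
t=cv2.imread('pics/top0.png'); s=cv2.imread('pics/side0.png')
for n,im,box in (('top',t,(225,125,275,170)),('side',s,(262,168,316,205))):
    x0,y0,x1,y1=box
    c=cv2.resize(im[y0:y1,x0:x1],None,fx=8,fy=8,interpolation=cv2.INTER_CUBIC)
    m=(c.max(2)<75).astype(np.uint8); nn,l,st,ce=cv2.connectedComponentsWithStats(m)
    for i in range(1,nn):
        if st[i,4]>150:
            bb=st[i]/8; print(n,'area',st[i,4]/64,'cen',(ce[i]+.5)/8-.5+[x0,y0],'box',bb[0]+x0,bb[1]+y0,bb[2],bb[3], 'z.051',onz(n,*((ce[i]+.5)/8-.5+[x0,y0]),.051))
E
```

```text
L (array([0.51182686, 0.28383819, 0.07709996]), np.float64(0.0012654423994395091)) [0.51271394 0.28396153 0.076     ] [0.51251029 0.28647161 0.076     ]
M (array([0.51647622, 0.23585965, 0.07742695]), np.float64(0.001582111251974476)) [0.51760545 0.23595284 0.076     ] [0.5173938  0.23910442 0.076     ]
R (array([0.52276065, 0.1874085 , 0.07826886]), np.float64(0.0013526238094119514)) [0.52403329 0.18767156 0.076     ] [0.52484463 0.19221655 0.076     ]
top area 7.234375 cen [257.56330994 143.57167927] box 256.5 142.0 2.875 3.75 z.051 [ 0.53889786 -0.07567094  0.051     ]
top area 7.21875 cen [243.15151515 149.53571429] box 242.25 148.25 3.0 3.625 z.051 [ 0.52249228 -0.0394031   0.051     ]
top area 4.75 cen [263.74465461 159.76192434] box 262.25 159.125 4.0 2.375 z.051 [ 0.49694237 -0.09175518  0.051     ]
top area 6.546875 cen [250.15468377 165.59173628] box 248.25 164.25 4.625 3.5 z.051 [ 0.48119465 -0.05772862  0.051     ]
top area 3.328125 cen [272.68691315 167.80780516] box 270.625 167.375 4.375 1.75 z.051 [ 0.47658602 -0.11443739  0.051     ]
side area 11.078125 cen [283.72840268 175.65699929] box 282.75 173.5 2.75 5.125 z.051 [ 0.52215019 -0.03856168  0.051     ]
side area 12.125 cen [298.49484536 179.88579253] box 297.5 177.5 3.125 5.5 z.051 [ 0.53859705 -0.07555237  0.051     ]
side area 56.40625 cen [299.57558864 187.12126039] box 293.25 179.5 14.0 16.125 z.051 [ 0.51852803 -0.10458894  0.051     ]
side area 63.6875 cen [310.72979024 200.0359421 ] box 304.0 193.5 12.0 11.5 z.051 [ 0.50252625 -0.16357716  0.051     ]
```

```bash
python3 - <<'E'
from h import *
t=cv2.imread('pics/top0.png'); s=cv2.imread('pics/side0.png')
def up(im,box): 
    x0,y0,x1,y1=box; return cv2.resize(im[y0:y1,x0:x1],None,fx=8,fy=8,interpolation=cv2.INTER_CUBIC)
# plate holes: dark blobs inside hull
for n,im,box,hb in (('top',t,(322,140,372,190),2),('side',s,(320,228,390,275),2)):
    c=up(im,box); h=cv2.cvtColor(c,cv2.COLOR_BGR2HSV)
    m=((h[...,1]<70)&(h[...,2]>(120 if n=='top' else 130))).astype(np.uint8)
    cs,hi=cv2.findContours(m,cv2.RETR_CCOMP,cv2.CHAIN_APPROX_NONE)
    for i,cc in enumerate(cs):
        if hi[0,i,3]>=0 and cv2.contourArea(cc)>150:
            M=cv2.moments(cc); p=np.array([M['m10'],M['m01']])/M['m00']; p=(p+.5)/8-.5+box[:2]
            print(n,'hole',cv2.contourArea(cc)/64,p.round(2),onz(n,*p,.012)[:2].round(4))
# strip and die greys in top
c=up(t,(220,118,280,185)); h=cv2.cvtColor(c,cv2.COLOR_BGR2HSV)
m=((h[...,1]<60)&(h[...,2]>110)).astype(np.uint8)
cs,_=cv2.findContours(m,cv2.RETR_EXTERNAL,cv2.CHAIN_APPROX_NONE)
for cc in cs:
    if cv2.contourArea(cc)>1500:
        W=np.array([onz('top',*((p[0]+.5)/8-.5+[220,118]),.044)[:2]*1000 for p in cc],np.float32)
        print('die part',cv2.minAreaRect(W))
# punch masks
for n,im,box in (('top',t,(100,130,170,165)),('side',s,(205,120,250,160))):
    c=up(im,box); h=cv2.cvtColor(c,cv2.COLOR_BGR2HSV); m=((h[...,1]<70)).astype(np.uint8)
    cs,_=cv2.findContours(m,cv2.RETR_EXTERNAL,cv2.CHAIN_APPROX_NONE)
    for cc in cs:
        if cv2.contourArea(cc)>500:
            r=cv2.minAreaRect(cc); b=(cv2.boxPoints(r)+.5)/8-.5+box[:2]
            print(n,np.array(r[1])/8,b.round(1).tolist())
E
```

```text
top hole 18.6328125 [340.01 174.1 ] [ 0.4721 -0.2935]
top hole 10.6796875 [350.61 168.11] [ 0.4887 -0.3219]
top hole 27.7421875 [343.55 165.27] [ 0.496  -0.3035]
top hole 10.71875 [336.4  162.39] [ 0.5034 -0.2848]
top hole 13.21875 [346.92 156.46] [ 0.52  -0.313]
side hole 17.0 [356.44 253.84] [ 0.4888 -0.3223]
side hole 24.921875 [340.09 249.3 ] [ 0.472  -0.2939]
side hole 36.34375 [352.29 247.68] [ 0.4961 -0.3036]
side hole 16.5234375 [364.46 245.98] [ 0.5206 -0.3132]
side hole 13.234375 [348.32 241.61] [ 0.5039 -0.2846]
die part ((522.0447998046875, -38.446468353271484), (87.41226196289062, 16.022750854492188), 24.870677947998047)
die part ((539.8389282226562, -73.80825805664062), (85.54753112792969, 15.280475616455078), 25.75681495666504)
top [12.77215767  4.85670948] [[106.7, 149.2], [109.7, 145.3], [119.8, 153.2], [116.8, 157.0]]
top [11.24166775  3.96204877] [[127.7, 146.8], [130.5, 144.0], [138.5, 151.8], [135.8, 154.7]]
top [11.86441517  5.94539976] [[146.1, 144.4], [150.7, 140.6], [158.2, 149.8], [153.6, 153.5]]
side [16.375  4.5  ] [[233.1, 135.2], [237.6, 135.2], [237.6, 151.6], [233.1, 151.6]]
side [15.0611496   2.84131479] [[223.0, 131.2], [225.9, 131.1], [226.6, 146.2], [223.8, 146.3]]
side [14.86596489  3.24499607] [[213.2, 126.4], [216.4, 126.2], [217.2, 141.0], [214.0, 141.2]]
side [ 2.875 19.125] [[216.8, 119.6], [235.9, 119.6], [235.9, 122.4], [216.8, 122.4]]
```

Call:
play_rows(targets=[[[0.05,-0.2,0,0,0,0,0.08],[0.05,-0.2,0,0,0,0,0.08],[0.05,-0.2,0,0,0,0,0.08],[0.05,-0.2,0,0,0,0,0.08],[0.05,-0.2,0,0,0,0,0.08],[0.12,-0.5,0,0,0,2,0.08],[0.12,-0.5,0,0,0,2,0.08],[0.12,-0.5,0,0,0,2,0.08],[0.12,-0.5,0,0,0,2,0.08],[0.12,-0.5,0,0,0,2,0.08],[0.12,-0.5,0,0,0,2,0.08],[0.12,-0.5,0,0,0,2,0.08],[0.12,-0.5,0,0,0,2,0.08],[0.2184,-0.8908,0,0,0,3.5,0.08],[0.2184,-0.8908,0,0,0,3.5,0.08],[0.2184,-0.8908,0,0,0,3.5,0.08],[0.2184,-0.8908,0,0,0,3.5,0.08],[0.2184,-0.8908,0,0,0,3.5,0.08],[0.2184,-0.8908,0,0,0,3.5,0.08],[0.2184,-0.8908,0,0,0,3.5,0.08]]], squeeze=40)

```text
t: 1.77
ee_pos: [0.4686, -0.1978, 0.2041]
tcp_rot: [0.828, 0.56, -0.001, 0.0]
force: [0.3, 0.9, 0.0]
gripper_width: 0.854
```

Call:
play_rows(targets=[[[0.0274,-0.1058,-0.05,0,0,0,0.08],[0.0274,-0.1058,-0.05,0,0,0,0.08],[0.0274,-0.1058,-0.05,0,0,0,0.08],[0.0274,-0.1058,-0.05,0,0,0,0.08],[0.0274,-0.1058,-0.15,0,0,0,0.08],[0.0274,-0.1058,-0.15,0,0,0,0.08],[0.0274,-0.1058,-0.15,0,0,0,0.08],[0.0274,-0.1058,-0.15,0,0,0,0.08],[0.0274,-0.1058,-0.15,0,0,0,0.08]]])

```text
t: 2.52
ee_pos: [0.4955, -0.3028, 0.0535]
tcp_rot: [0.828, 0.56, -0.001, -0.001]
force: [-0.1, -0.0, 0.7]
gripper_width: 0.851
```

```bash
python3 - <<'E'
from h import *
t=viewer.camera('top'); s=viewer.camera('side')
o=telemetry.observe(); print(o['ee_pos'],o['tcp_rot'],o['force'])
print(proj('top',o['ee_pos']),proj('side',o['ee_pos']))
f=lambda im,c:cv2.resize(im[c[1]-40:c[1]+40,c[0]-50:c[0]+50,::-1],(400,320),interpolation=cv2.INTER_CUBIC)
cv2.imwrite('pics/z2.png',np.hstack([f(t,(345,160)),f(s,(353,240))]))
E
```

```text
[ 0.49725079 -0.30442027  0.05629529] [ 8.28241101e-01  5.60368730e-01 -3.62314480e-04  1.85285234e-03] [-0.83780784 -0.03790258  0.79261939]
[348.18452457 160.73330669] [355.57656131 229.59689314]
```

View pics/z2.png

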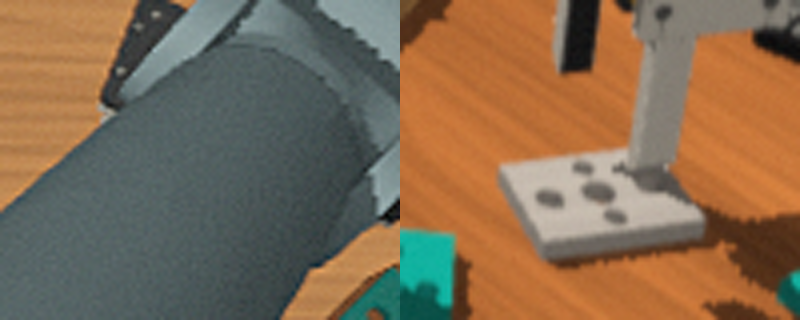

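The side view shows the two fingers straddling the plate, the near finger at about (417,229) and the far one at about (396,205). The pose readings carry 1–2 mm of noise, so I go down gently.

Call:
play_rows(targets=[[[0,0,-0.03,0,0,0,0.08],[0,0,-0.04,0,0,0,0.08],[0,0,-0.046,0,0,0,0.08],[0,0,-0.049,0,0,0,0.08],[0,0,-0.049,0,0,0,0.08]]])

```text
t: 3.03
ee_pos: [0.4974, -0.3045, 0.0076]
tcp_rot: [0.828, 0.56, -0.0, 0.002]
force: [0.1, 0.4, -0.2]
gripper_width: 0.852
```

```bash
cat >> h.py <<'E'
def avg(n=4,show=True):
    P=[];F=[];Q=[];W=[];im=None
    for i in range(n):
        im=viewer.camera('side'); o=telemetry.observe(); P.append(o['ee_pos']);F.append(o['force']);Q.append(o['tcp_rot']);W.append(o['wrist_torque'])
    q=np.mean(Q,0)
    print('t',round(o['t'],2),'pos',np.mean(P,0).round(4),'sd',np.std(P,0).round(4),'F',np.mean(F,0).round(1),'T',np.mean(W,0).round(2),'yaw',round(2*np.degrees(np.arctan2(q[1],q[0])),2),'q',q.round(4),'gw',round(o['gripper_width'],3))
    return im
E
python3 -c "
from h import *
avg(5)"
```

```text
t 3.28 pos [ 0.4978 -0.3049  0.0082] sd [0.0001 0.0001 0.0001] F [ 0.1 -0.  -0.1] T [ 0.01  0.01 -0.02] yaw 68.17 q [ 8.282e-01  5.604e-01 -2.000e-04  2.600e-03] gw 0.849
```

Call:
play_rows(targets=[[[-0.0015,0.001,-0.004,0,0,0,0.08],[-0.0015,0.001,-0.005,0,0,0,0.08],[-0.0015,0.001,-0.005,0,0,0,0.08],[-0.0015,0.001,-0.005,0,0,0,0.04],[-0.0015,0.001,-0.005,0,0,0,0.04],[-0.0015,0.001,-0.005,0,0,0,0.04],[-0.0015,0.001,-0.005,0,0,0,0.04],[-0.0015,0.001,-0.005,0,0,0,0.04],[-0.0015,0.001,-0.005,0,0,0,0.04]]], squeeze=40)

```text
t: 4.03
ee_pos: [0.4962, -0.3043, 0.0032]
tcp_rot: [0.828, 0.56, -0.0, 0.003]
force: [-1.1, -2.0, -1.4]
gripper_width: 0.655
```

```bash
python3 -c "
from h import *
im=avg(2)
cv2.imwrite('pics/z3.png',cv2.resize(im[190:290,290:420,::-1],(780,600),interpolation=cv2.INTER_CUBIC))"
```

```text
t 4.13 pos [ 0.4962 -0.3042  0.0032] sd [0. 0. 0.] F [-0.6 -2.5 -0.9] T [-0.51  0.16 -0.02] yaw 68.17 q [ 8.282e-01  5.604e-01 -4.000e-04  2.900e-03] gw 0.656
```

View pics/z3.png

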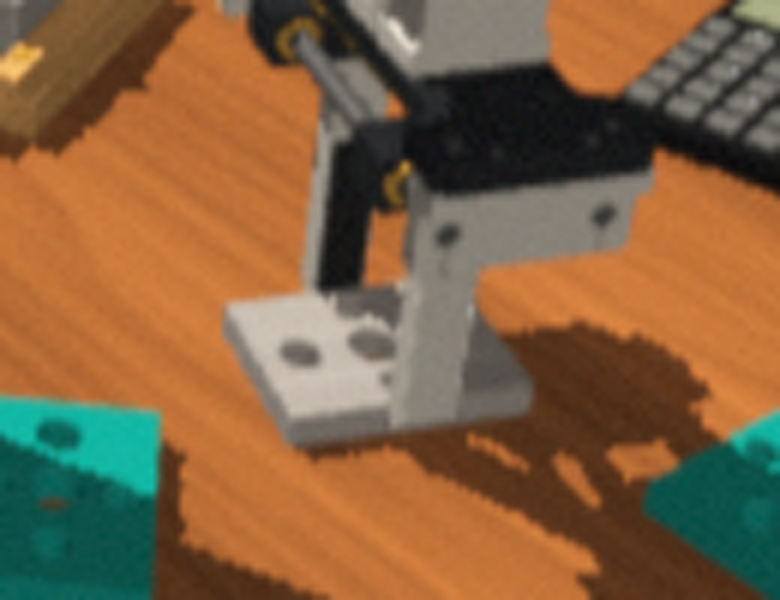

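The plate is gripped at an opening of 61.7 mm, against a stated 62 mm. Now I lift it and carry it over the die.

Call:
play_rows(targets=[[[0,0,0.02,0,0,0,0.04],[0,0,0.05,0,0,0,0.04],[0,0,0.08,0,0,0,0.04],[0.005,0.03,0.1,0,0,6,0.04],[0.01,0.06,0.1,0,0,12,0.04],[0.014,0.09,0.1,0,0,18,0.04],[0.018,0.12,0.1,0,0,24,0.04],[0.022,0.15,0.1,0,0,30,0.04],[0.026,0.18,0.1,0,0,36,0.04],[0.03,0.21,0.1,0,0,42,0.04],[0.033,0.235,0.1,0,0,46.3,0.04],[0.0345,0.2475,0.1,0,0,46.3,0.04],[0.0345,0.2475,0.1,0,0,46.3,0.04],[0.0345,0.2475,0.09,0,0,46.3,0.04],[0.0345,0.2475,0.08,0,0,46.3,0.04],[0.0345,0.2475,0.075,0,0,46.3,0.04],[0.0345,0.2475,0.075,0,0,46.3,0.04],[0.0345,0.2475,0.075,0,0,46.3,0.04]]])

```text
t: 5.63
ee_pos: [0.53, -0.0573, 0.0772]
tcp_rot: [0.542, 0.84, 0.001, 0.002]
force: [0.8, -0.2, -4.5]
gripper_width: 0.656
```

```bash
python3 -c "
from h import *
im=avg(4)
t=viewer.camera('top')
cv2.imwrite('pics/z4.png',np.hstack([cv2.resize(im[140:225,250:330,::-1],(400,425),interpolation=cv2.INTER_CUBIC),cv2.resize(t[100:185,210:290,::-1],(400,425),interpolation=cv2.INTER_CUBIC)]))"
```

```text
t 5.83 pos [ 0.5309 -0.0573  0.0784] sd [0.0002 0.0001 0.0003] F [ 0.1 -0.5 -4.4] T [0.04 0.02 0.01] yaw 114.42 q [5.416e-01 8.406e-01 8.000e-04 2.900e-03] gw 0.652
```

View pics/z4.png

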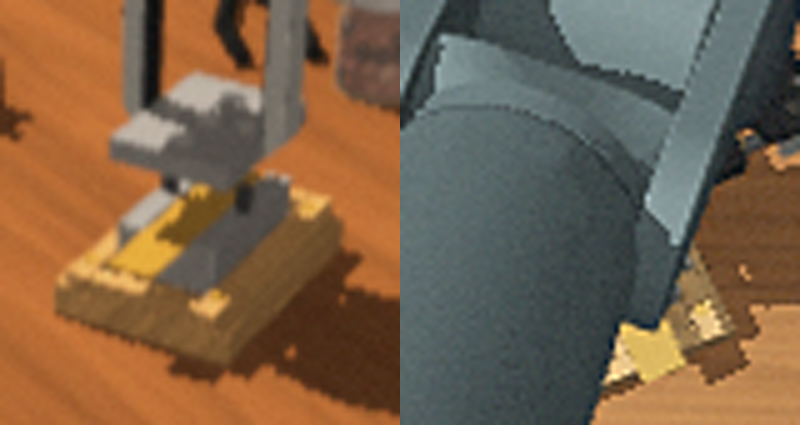

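Call:
play_rows(targets=[[[0,0,-0.008,0,0,0,0.04],[0,0,-0.012,0,0,0,0.04],[0,0,-0.014,0,0,0,0.04],[0,0,-0.016,0,0,0,0.04],[0,0,-0.017,0,0,0,0.04],[0,0,-0.018,0,0,0,0.04],[0,0,-0.018,0,0,0,0.04]]])

```text
t: 6.47
ee_pos: [0.531, -0.0569, 0.0605]
tcp_rot: [0.541, 0.841, 0.001, 0.003]
force: [-0.2, 0.1, -4.5]
gripper_width: 0.654
```

```bash
python3 -c "
from h import *
avg(3)"
```

```text
t 6.62 pos [ 0.5312 -0.057   0.0608] sd [0.0001 0.     0.0001] F [ 0.5 -0.4 -4.8] T [0.1  0.01 0.01] yaw 114.45 q [0.5413 0.8408 0.0009 0.0033] gw 0.653
```

Call:
play_rows(targets=[[[0,0,-0.001,0,0,0,0.04],[0,0,-0.0015,0,0,0,0.04],[0,0,-0.002,0,0,0,0.04],[0,0,-0.0025,0,0,0,0.04],[0,0,-0.0025,0,0,0,0.04]]])

```text
t: 7.03
ee_pos: [0.5311, -0.057, 0.0582]
tcp_rot: [0.541, 0.841, 0.001, 0.003]
force: [-0.3, 0.5, -3.9]
gripper_width: 0.659
```

```bash
python3 -c "
from h import *
im=avg(3)
cv2.imwrite('pics/z5.png',cv2.resize(im[140:225,250:330,::-1],(560,595),interpolation=cv2.INTER_CUBIC))"
```

```text
t 7.18 pos [ 0.5312 -0.057   0.0583] sd [0. 0. 0.] F [ 0.3 -0.  -4.9] T [ 0.07  0.03 -0.01] yaw 114.45 q [0.5413 0.8408 0.0009 0.0033] gw 0.656
```

View pics/z5.png

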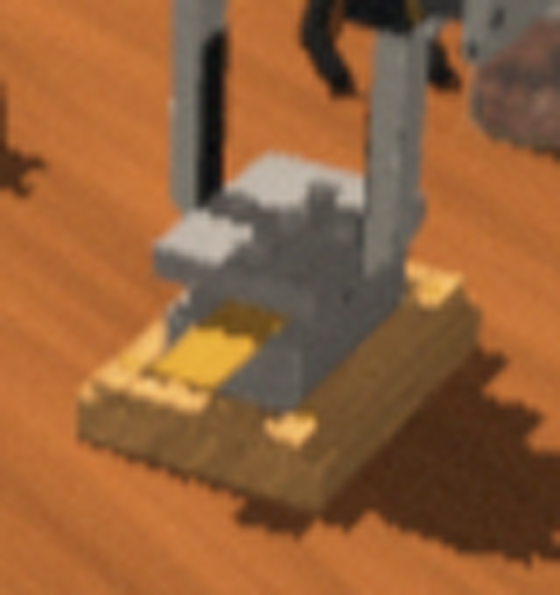

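There is no contact force 3 mm below the pin tops, so the holes seem to be over the pins already. I keep lowering in small steps and watch for resistance.

Call:
play_rows(targets=[[[0,0,-0.001,0,0,0,0.04],[0,0,-0.002,0,0,0,0.04],[0,0,-0.003,0,0,0,0.04],[0,0,-0.004,0,0,0,0.04],[0,0,-0.004,0,0,0,0.04]]])

```text
t: 7.6
ee_pos: [0.5311, -0.057, 0.0541]
tcp_rot: [0.541, 0.841, 0.001, 0.003]
force: [-0.1, -0.6, -4.0]
gripper_width: 0.654
```

```bash
python3 -c "
from h import *
im=avg(2)"
```

```text
t 7.7 pos [ 0.5311 -0.057   0.0542] sd [0. 0. 0.] F [-0.  -0.5 -6.1] T [ 0.01  0.06 -0.  ] yaw 114.45 q [0.5414 0.8408 0.0009 0.0032] gw 0.651
```

Call:
play_rows(targets=[[[0,0,-0.001,0,0,0,0.04],[0,0,-0.002,0,0,0,0.04],[0,0,-0.003,0,0,0,0.04],[0,0,-0.004,0,0,0,0.04],[0,0,-0.005,0,0,0,0.04],[0,0,-0.005,0,0,0,0.04]]])

```text
t: 8.2
ee_pos: [0.531, -0.057, 0.0489]
tcp_rot: [0.541, 0.841, 0.001, 0.003]
force: [-0.2, -0.3, -5.8]
gripper_width: 0.652
```

```bash
python3 -c "
from h import *
im=avg(2)"
```

```text
t 8.3 pos [ 0.531 -0.057  0.049] sd [0. 0. 0.] F [-0.  -0.1 -5.6] T [-0.02  0.05  0.  ] yaw 114.45 q [5.413e-01 8.408e-01 8.000e-04 3.100e-03] gw 0.651
```

Call:
play_rows(targets=[[[0,0,-0.0005,0,0,0,0.04],[0,0,-0.001,0,0,0,0.04],[0,0,-0.0015,0,0,0,0.04],[0,0,-0.002,0,0,0,0.04],[0,0,-0.002,0,0,0,0.04]]])

```text
t: 8.72
ee_pos: [0.531, -0.057, 0.0472]
tcp_rot: [0.541, 0.841, 0.001, 0.003]
force: [-0.7, 0.1, -3.6]
gripper_width: 0.65
```

```bash
python3 -c "
from h import *
im=avg(2)"
```

```text
t 8.82 pos [ 0.5311 -0.057   0.0472] sd [0. 0. 0.] F [-0.6 -0.4 -3.2] T [0.01 0.13 0.02] yaw 114.45 q [5.413e-01 8.408e-01 8.000e-04 3.100e-03] gw 0.654
```

Contact begins at 47.2 mm, exactly where the plate should seat. One more small press to confirm.

Call:
play_rows(targets=[[[0,0,-0.0005,0,0,0,0.04],[0,0,-0.001,0,0,0,0.04],[0,0,-0.001,0,0,0,0.04]]])

```text
t: 9.07
ee_pos: [0.5311, -0.057, 0.0471]
tcp_rot: [0.541, 0.841, 0.001, 0.003]
force: [-5.5, -0.3, 3.7]
gripper_width: 0.655
```

```bash
python3 -c "
from h import *
im=avg(2)
cv2.imwrite('pics/z6.png',cv2.resize(im[140:225,250:330,::-1],(560,595),interpolation=cv2.INTER_CUBIC))"
```

```text
t 9.17 pos [ 0.5311 -0.057   0.0472] sd [0. 0. 0.] F [-4.8  0.5  5.1] T [0.2  0.94 0.02] yaw 114.46 q [5.413e-01 8.409e-01 7.000e-04 2.800e-03] gw 0.656
```

View pics/z6.png

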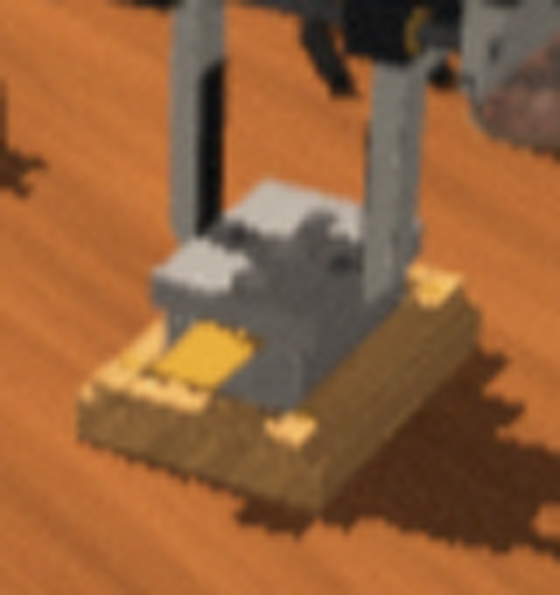

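The view confirms that the plate sits flat on the die, with the pins showing through it. In the last press the force rose about 10 N with no further travel. I let go and retract.

Call:
play_rows(targets=[[[0,0,0,0,0,0,0.08],[0,0,0,0,0,0,0.08],[0,0,0,0,0,0,0.08],[0,0,0,0,0,0,0.08],[0,0,0.01,0,0,0,0.08],[0,0,0.04,0,0,0,0.08],[0,0,0.08,0,0,0,0.08],[0,0,0.1,0,0,0,0.08],[0,0.04,0.1,0,0,-7,0.06],[0,0.08,0.1,0,0,-14,0.05],[0,0.12,0.1,0,0,-21,0.05],[0,0.16,0.1,0,0,-28,0.05],[0,0.16,0.1,0,0,-35,0.05],[0,0.16,0.1,0,0,-42,0.05],[0,0.16,0.1,0,0,-49,0.05],[0,0.16,0.1,0,0,-56,0.05],[0,0.16,0.1,0,0,-63,0.05],[0,0.16,0.1,0,0,-70,0.05],[0,0.16,0.1,0,0,-77,0.05],[0,0.16,0.1,0,0,-84,0.05]]])

```text
t: 10.83
ee_pos: [0.5313, 0.103, 0.1479]
tcp_rot: [0.963, 0.268, -0.001, 0.003]
force: [-0.4, -1.0, -0.1]
gripper_width: 0.533
```

```bash
python3 - <<'E'
from h import *
s=avg(2); t=viewer.camera('top')
cv2.imwrite('pics/top2.png',t[:,:,::-1]); cv2.imwrite('pics/side2.png',s[:,:,::-1])
f=lambda im,x,y:cv2.resize(im[y:y+60,x:x+70,::-1],(350,300),interpolation=cv2.INTER_CUBIC)
cv2.imwrite('pics/z7.png',np.vstack([np.hstack([f(s,256,160),f(t,215,120)]),np.hstack([f(s,192,115),f(t,102,122)])]))
for z,a,b in ((.076,(150.3,144.8),(235.35,136.3)),(.03,(154.0,149.4),(235.35,150.5))):
    print(onz('top',*a,z),onz('side',*b,z),tri(a,b))
E
```

```text
t 10.93 pos [0.5314 0.103  0.1479] sd [0. 0. 0.] F [ 0.2 -0.5 -0.2] T [-0.07  0.04  0.02] yaw 31.16 q [ 9.633e-01  2.686e-01 -9.000e-04  2.700e-03] gw 0.531
[0.52257904 0.18754218 0.076     ] [0.52208136 0.18780947 0.076     ] (array([0.52230566, 0.18764608, 0.07605702]), np.float64(0.0005591979148033217))
[0.5237368  0.18857858 0.03      ] [0.52390032 0.19287337 0.03      ] (array([0.52229343, 0.18843107, 0.03226511]), np.float64(0.0017930836207101582))
```

View pics/z7.png

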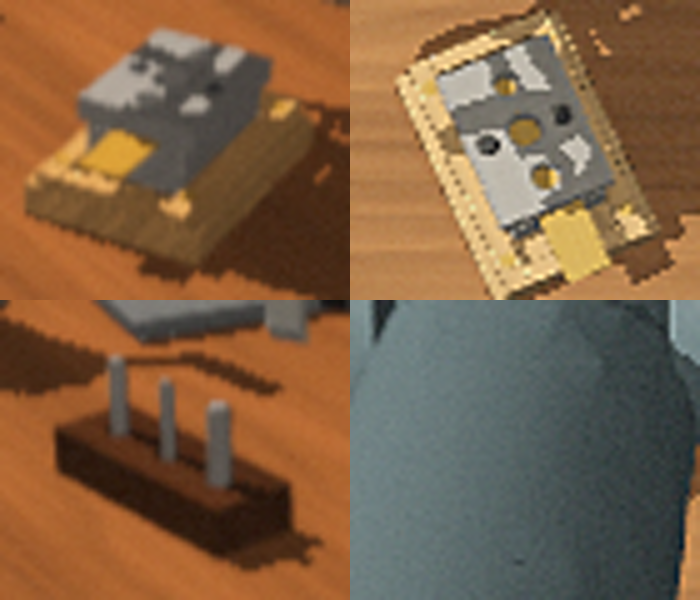

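Both views show the plate flat, with both pins and the brass showing through its holes. In the top view the middle hole is at about (250,146). Next, the thickest punch, which triangulates to (0.5223, 0.188), top at 76 mm, matching the stated size.

Call:
play_rows(targets=[[[-0.005,0.03,0,0,0,-7,0.05],[-0.009,0.06,0,0,0,-14,0.05],[-0.009,0.0848,0,0,0,-21,0.05],[-0.009,0.0848,0,0,0,-24.5,0.05],[-0.009,0.0848,0,0,0,-24.5,0.05],[-0.009,0.0848,-0.03,0,0,-24.5,0.05],[-0.009,0.0848,-0.05,0,0,-24.5,0.05],[-0.009,0.0848,-0.055,0,0,-24.5,0.05],[-0.009,0.0848,-0.055,0,0,-24.5,0.05]]])

```text
t: 11.73
ee_pos: [0.5211, 0.1871, 0.0912]
tcp_rot: [0.998, 0.063, -0.003, 0.003]
force: [0.0, 0.4, -0.4]
gripper_width: 0.53
```

```bash
python3 - <<'E'
from h import *
s=avg(3)
f=lambda im,x,y:cv2.resize(im[y:y+75,x:x+90,::-1],(630,525),interpolation=cv2.INTER_CUBIC)
cv2.imwrite('pics/z8.png',f(s,190,85))
E
```

```text
t 11.88 pos [0.5229 0.1875 0.0937] sd [0.0005 0.0001 0.0007] F [-0.4  0.3  0.4] T [-0.07  0.04  0.  ] yaw 7.16 q [ 0.998   0.0624 -0.001   0.0024] gw 0.533
```

View pics/z8.png

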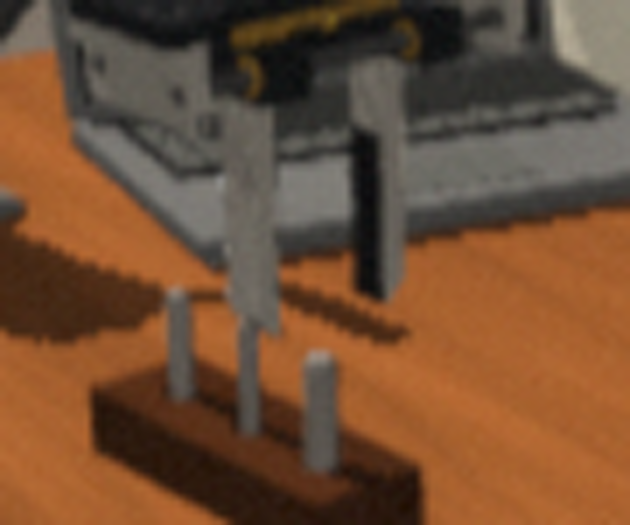

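Call:
play_rows(targets=[[[-0.0005,0,-0.02,0,0,0,0.05],[-0.0005,0,-0.04,0,0,0,0.05],[-0.0005,0,-0.05,0,0,0,0.05],[-0.0005,0,-0.055,0,0,0,0.05],[-0.0005,0,-0.057,0,0,0,0.05],[-0.0005,0,-0.057,0,0,0,0.05],[-0.0005,0,-0.057,0,0,0,0.05]]])

```text
t: 12.47
ee_pos: [0.5238, 0.1878, 0.0384]
tcp_rot: [0.998, 0.062, 0.001, 0.002]
force: [0.2, -0.6, -0.3]
gripper_width: 0.532
```

```bash
python3 - <<'E'
from h import *
s=avg(2)
f=lambda im,x,y:cv2.resize(im[y:y+75,x:x+90,::-1],(630,525),interpolation=cv2.INTER_CUBIC)
cv2.imwrite('pics/z9.png',f(s,190,100))
E
```

```text
t 12.57 pos [0.5239 0.1878 0.0385] sd [0. 0. 0.] F [ 0.1 -0.6 -0.1] T [-0.05  0.05  0.01] yaw 7.15 q [9.981e-01 6.240e-02 7.000e-04 2.300e-03] gw 0.53
```

View pics/z9.png

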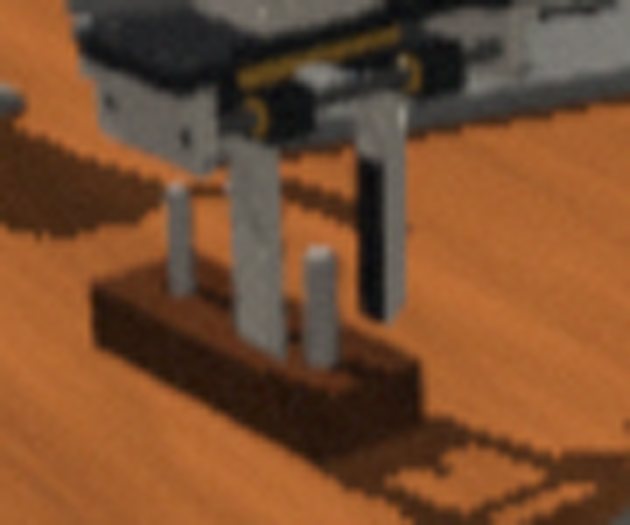

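The fingers straddle the right-hand punch, on either side of it at about (226,150) and (244,145), clear of the middle one. Now I close.

Call:
play_rows(targets=[[[-0.001,0,0,0,0,0,0.03],[-0.001,0,0,0,0,0,0.02],[-0.001,0,0,0,0,0,0.005],[-0.001,0,0,0,0,0,0.005],[-0.001,0,0,0,0,0,0.005],[-0.001,0,0,0,0,0,0.005],[-0.001,0,0,0,0,0,0.005],[-0.001,0,0,0,0,0,0.005]]], squeeze=20)

```text
t: 13.23
ee_pos: [0.5228, 0.1878, 0.0384]
tcp_rot: [0.998, 0.062, 0.001, 0.002]
force: [0.1, 0.3, 0.8]
gripper_width: 0.141
```

```bash
python3 - <<'E'
from h import *
s=avg(2)
E
```

```text
t 13.33 pos [0.5228 0.1878 0.0384] sd [0. 0. 0.] F [-0.3  0.2  0.2] T [-0.04  0.06  0.03] yaw 7.15 q [9.981e-01 6.240e-02 6.000e-04 2.300e-03] gw 0.145
```

Call:
play_rows(targets=[[[0,0,0.01,0,0,0,0.005],[0,0,0.03,0,0,0,0.005],[0,0,0.06,0,0,0,0.005],[0,0,0.09,0,0,0,0.005],[0.001,-0.03,0.1,0,0,0,0.005],[0.002,-0.06,0.1,0,0,0,0.005],[0.003,-0.09,0.1,0,0,0,0.005],[0.004,-0.12,0.1,0,0,0,0.005],[0.005,-0.15,0.1,0,0,0,0.005],[0.006,-0.18,0.1,0,0,0,0.005],[0.007,-0.21,0.1,0,0,0,0.005],[0.0083,-0.235,0.1,0,0,0,0.005],[0.0083,-0.2448,0.1,0,0,0,0.005],[0.0083,-0.2448,0.09,0,0,0,0.005],[0.0083,-0.2448,0.08,0,0,0,0.005],[0.0083,-0.2448,0.07,0,0,0,0.005],[0.0083,-0.2448,0.065,0,0,0,0.005],[0.0083,-0.2448,0.065,0,0,0,0.005],[0.0083,-0.2448,0.065,0,0,0,0.005]]])

```text
t: 14.92
ee_pos: [0.5306, -0.056, 0.1026]
tcp_rot: [0.998, 0.063, -0.0, 0.002]
force: [-0.6, -0.0, -0.8]
gripper_width: 0.143
```

```bash
python3 - <<'E'
from h import *
s=avg(3); t=viewer.camera('top')
cv2.imwrite('pics/top3.png',t[:,:,::-1]); cv2.imwrite('pics/side3.png',s[:,:,::-1])
f=lambda im,x,y:cv2.resize(im[y:y+75,x:x+66,::-1],(400,455),interpolation=cv2.INTER_CUBIC)
cv2.imwrite('pics/z10.png',np.hstack([f(s,260,135),f(t,215,110)]))
# plate hole centre, seen in earlier pics with arm away
t=cv2.imread('pics/top2.png'); 
for n,z in(('side',.056),('top',.056)):
  print(n,proj(n,(.5311,-.057,z)))
E
```

```text
t 15.07 pos [ 0.5314 -0.0566  0.1036] sd [0.0002 0.0002 0.0003] F [ 0.3  0.2 -0.9] T [-0.04  0.03 -0.02] yaw 7.2 q [9.98e-01 6.28e-02 8.00e-04 2.30e-03] gw 0.148
side [291.3531556  175.84230993]
top [250.19315702 145.84096555]
```

View pics/z10.png

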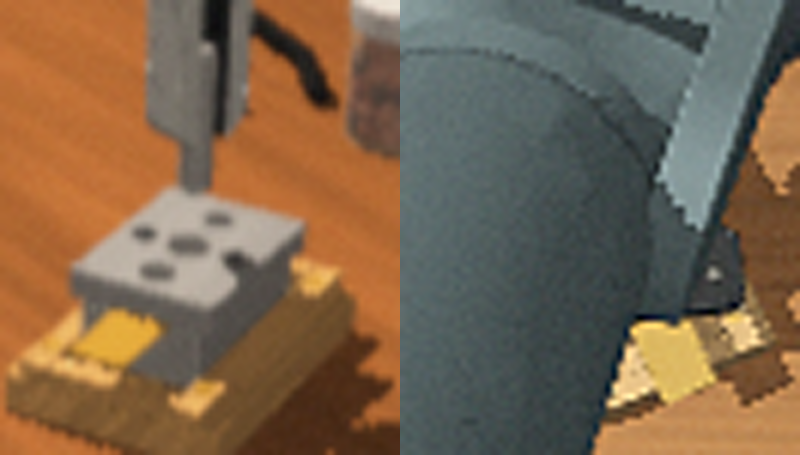

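```bash
python3 - <<'E'
from h import *
s=cv2.imread('pics/side3.png'); t=cv2.imread('pics/top2.png')
print('expected tip at z.0812 & .09',proj('side',(.5314,-.0566,.0812)),proj('side',(.5314,-.0566,.09)))
x0,y0=270,160
c=cv2.resize(s[y0:y0+28,x0:x0+42],None,fx=8,fy=8,interpolation=cv2.INTER_CUBIC); g=c.max(2)
m=(g>118).astype(np.uint8); cs,hi=cv2.findContours(m,cv2.RETR_CCOMP,cv2.CHAIN_APPROX_NONE)
for i,cc in enumerate(cs):
    a=cv2.contourArea(cc)
    if hi[0,i,3]>=0 and a>150:
        M=cv2.moments(cc); p=(np.array([M['m10'],M['m01']])/M['m00']+.5)/8-.5+[x0,y0]; print('hole',a/64,p,onz('side',*p,.056))
# punch edges at rows
h=cv2.cvtColor(s,cv2.COLOR_BGR2HSV)
for v in range(157,168): print(v,h[v,286:299,1].tolist(),s[v,286:299].max(1).tolist())
x0,y0=235,130
c=cv2.resize(t[y0:y0+30,x0:x0+30],None,fx=8,fy=8,interpolation=cv2.INTER_CUBIC); hh=cv2.cvtColor(c,cv2.COLOR_BGR2HSV)
m=(hh[...,1]>90).astype(np.uint8); n,l,st,ce=cv2.connectedComponentsWithStats(m)
for i in range(1,n):
    if st[i,4]>200: p=(ce[i]+.5)/8-.5+[x0,y0]; print('brass blob',st[i,4]/64,p,onz('top',*p,.05))
E
```

```text
expected tip at z.0812 & .09 [291.79490456 166.43089583] [291.95307964 163.12365652]
hole 6.0234375 [285.38167423 179.46452118] [ 0.50794826 -0.06366469  0.056     ]
hole 9.625 [290.51802624 175.04846456] [ 0.53194255 -0.05262613  0.056     ]
hole 4.2734375 [283.41228672 173.04315204] [ 0.52391756 -0.03465556  0.056     ]
hole 2.8046875 [295.58466806 170.7961351 ] [ 0.55618814 -0.04175174  0.056     ]
157 [159, 131, 85, 46, 34, 31, 34, 26, 41, 124, 161, 124, 162] [162, 140, 117, 111, 111, 114, 113, 100, 93, 101, 109, 142, 161]
158 [180, 176, 156, 106, 43, 31, 39, 40, 56, 152, 178, 172, 176] [188, 177, 163, 125, 100, 107, 112, 103, 101, 138, 162, 168, 174]
159 [183, 183, 177, 132, 55, 37, 34, 30, 61, 156, 180, 180, 180] [190, 187, 184, 147, 97, 96, 104, 103, 101, 155, 180, 183, 180]
160 [181, 184, 174, 131, 55, 36, 29, 38, 61, 159, 180, 183, 181] [187, 188, 188, 152, 102, 100, 104, 101, 100, 156, 186, 187, 185]
161 [183, 180, 178, 127, 50, 33, 36, 31, 59, 161, 182, 184, 184] [187, 188, 183, 157, 101, 100, 100, 99, 100, 154, 186, 188, 188]
162 [181, 185, 172, 111, 49, 30, 30, 31, 56, 1
[... 546 characters left out ...]
 187, 174, 143, 115, 119, 132, 155, 184, 188, 189, 188]
167 [65, 38, 36, 32, 29, 31, 34, 46, 70, 99, 138, 151, 165] [188, 190, 191, 184, 175, 162, 164, 173, 182, 186, 187, 187, 189]
brass blob 21.84375 [237.94778255 130.9162196 ] [ 0.57155419 -0.02525398  0.05      ]
brass blob 83.203125 [261.59444836 135.8718662 ] [ 0.55975334 -0.08574696  0.05      ]
brass blob 11.984375 [245.63893416 136.88045958] [ 0.55618627 -0.04512618  0.05      ]
brass blob 59.953125 [236.87970745 153.79562484] [ 0.51132416 -0.02377661  0.05      ]
brass blob 26.8125 [249.4847028  145.94449301] [ 0.53251802 -0.05527704  0.05      ]
brass blob 16.921875 [253.53745383 155.05753693] [ 0.50890558 -0.06587764  0.05      ]
```

```bash
python3 - <<'E'
import cv2,numpy as np
t=cv2.imread('pics/top2.png'); s=cv2.imread('pics/side3.png')
f=lambda im,x,y:cv2.resize(im[y:y+40,x:x+40],(400,400),interpolation=cv2.INTER_CUBIC)
a=f(t,230,126); b=f(s,270,158)
for im in(a,b):
    for k in range(0,400,50): cv2.line(im,(k,0),(k,4),(0,0,255),1); cv2.line(im,(0,k),(4,k),(0,0,255),1)
cv2.imwrite('pics/z11.png',np.hstack([a,b]))
E
```

```text
(no output)
```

View pics/z11.png

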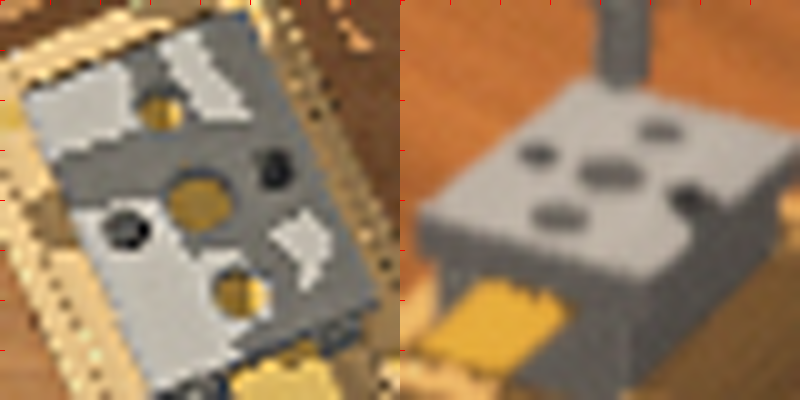

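```bash
python3 - <<'E'
from h import *
for u in ((249.55,145.55),(249.7,145.45)): print('top',onz('top',*u,.056))
for u in ((290.8,175.15),(290.75,174.85)): print('side',onz('side',*u,.056))
print(tri((249.6,145.5),(290.8,175.1)))
# punch tip from side: u 291.95 ; bottom edge row
E
```

```text
top [ 0.53182469 -0.05536738  0.056     ]
top [ 0.53209375 -0.05574154  0.056     ]
side [ 0.53218802 -0.05342288  0.056     ]
side [ 0.53304498 -0.05212155  0.056     ]
(array([ 0.53119622, -0.05526716,  0.05734902]), np.float64(0.0008286776221336893))
```

By both views the middle hole is at about (0.5318, −0.0555), within 1.5 mm of the release position. The punch axis in the side view (u=291.95) agrees with the TCP. I nudge across and lower to just above the plate.

Call:
play_rows(targets=[[[0.0002,0.001,-0.01,0,0,0,0.005],[0.0002,0.001,-0.018,0,0,0,0.005],[0.0002,0.001,-0.022,0,0,0,0.005],[0.0002,0.001,-0.024,0,0,0,0.005],[0.0002,0.001,-0.024,0,0,0,0.005],[0.0002,0.001,-0.024,0,0,0,0.005]]])

```text
t: 15.62
ee_pos: [0.5317, -0.0559, 0.0797]
tcp_rot: [0.998, 0.063, 0.001, 0.002]
force: [0.8, -0.0, -0.6]
gripper_width: 0.146
```

```bash
python3 - <<'E'
from h import *
s=avg(3)
cv2.imwrite('pics/side4.png',s[:,:,::-1])
cv2.imwrite('pics/z12.png',cv2.resize(s[145:195,265:325,::-1],(720,600),interpolation=cv2.INTER_CUBIC))
E
```

```text
t 15.77 pos [ 0.532  -0.056   0.0802] sd [0.0001 0.     0.0001] F [-0.  -0.5 -0.8] T [-0.04  0.06 -0.  ] yaw 7.17 q [0.998  0.0626 0.0013 0.0025] gw 0.144
```

View pics/z12.png

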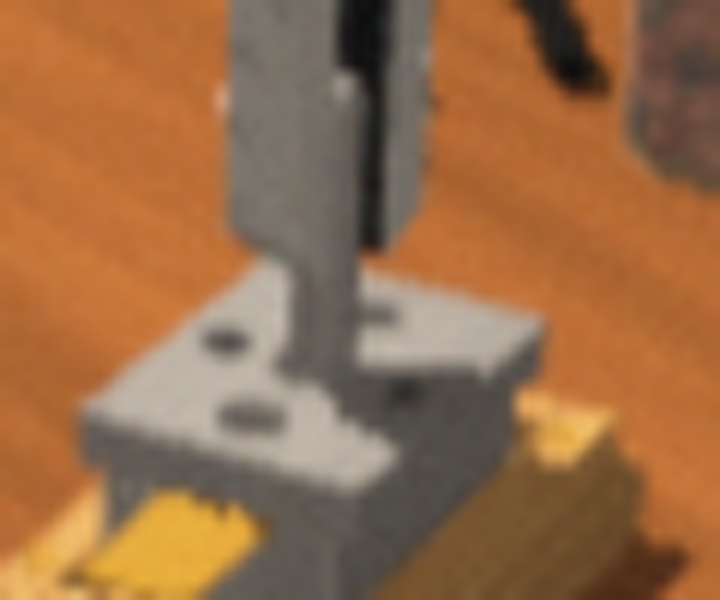

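Call:
play_rows(targets=[[[-0.0006,0.0004,0,0,0,0,0.005],[-0.0006,0.0004,-0.001,0,0,0,0.005],[-0.0006,0.0004,-0.002,0,0,0,0.005],[-0.0006,0.0004,-0.003,0,0,0,0.005],[-0.0006,0.0004,-0.004,0,0,0,0.005],[-0.0006,0.0004,-0.004,0,0,0,0.005]]])

```text
t: 16.27
ee_pos: [0.5312, -0.0556, 0.076]
tcp_rot: [0.998, 0.063, 0.001, 0.003]
force: [-0.6, 0.2, -1.2]
gripper_width: 0.146
```

```bash
python3 - <<'E'
from h import *
s=avg(2)
E
```

```text
t 16.37 pos [ 0.5313 -0.0556  0.0761] sd [0. 0. 0.] F [-0.2  0.1 -0.6] T [-0.06  0.08  0.01] yaw 7.17 q [0.998  0.0625 0.0013 0.0025] gw 0.142
```

The tip is below the plate's top with no force, so it is in the hole. I keep going gently.

Call:
play_rows(targets=[[[0,0,-0.001,0,0,0,0.005],[0,0,-0.002,0,0,0,0.005],[0,0,-0.003,0,0,0,0.005],[0,0,-0.004,0,0,0,0.005],[0,0,-0.005,0,0,0,0.005],[0,0,-0.005,0,0,0,0.005]]])

```text
t: 16.87
ee_pos: [0.5312, -0.0555, 0.0709]
tcp_rot: [0.998, 0.063, 0.001, 0.002]
force: [0.1, -0.4, -0.8]
gripper_width: 0.144
```

```bash
python3 - <<'E'
from h import *
s=avg(2)
E
```

```text
t 16.97 pos [ 0.5313 -0.0556  0.0711] sd [0. 0. 0.] F [-0.3 -0.3 -0.7] T [-0.05  0.06  0.03] yaw 7.17 q [0.998  0.0625 0.0012 0.0025] gw 0.142
```

Call:
play_rows(targets=[[[0,0,-0.001,0,0,0,0.005],[0,0,-0.002,0,0,0,0.005],[0,0,-0.003,0,0,0,0.005],[0,0,-0.004,0,0,0,0.005],[0,0,-0.0045,0,0,0,0.005],[0,0,-0.0045,0,0,0,0.005]]])

```text
t: 17.47
ee_pos: [0.5312, -0.0555, 0.0664]
tcp_rot: [0.998, 0.063, 0.001, 0.002]
force: [0.1, 0.6, -0.1]
gripper_width: 0.142
```

```bash
python3 - <<'E'
from h import *
s=avg(2)
E
```

```text
t 17.57 pos [ 0.5313 -0.0556  0.0666] sd [0. 0. 0.] F [-0.3 -0.1 -0.5] T [-0.05  0.09 -0.  ] yaw 7.17 q [0.998  0.0626 0.0012 0.0025] gw 0.146
```

Call:
play_rows(targets=[[[0,0,-0.0004,0,0,0,0.005],[0,0,-0.0008,0,0,0,0.005],[0,0,-0.0012,0,0,0,0.005],[0,0,-0.0016,0,0,0,0.005],[0,0,-0.0016,0,0,0,0.005]]])

```text
t: 17.98
ee_pos: [0.5315, -0.0556, 0.0658]
tcp_rot: [0.998, 0.063, 0.001, 0.003]
force: [-1.8, 1.5, 5.9]
gripper_width: 0.145
```

```bash
python3 - <<'E'
from h import *
s=avg(2)
cv2.imwrite('pics/z13.png',cv2.resize(s[130:205,255:335,::-1],(640,600),interpolation=cv2.INTER_CUBIC))
E
```

```text
t 18.08 pos [ 0.5315 -0.0556  0.0658] sd [0. 0. 0.] F [-2.9 -0.1  6.2] T [ 0.08  0.6  -0.02] yaw 7.18 q [0.998  0.0626 0.0012 0.0026] gw 0.148
```

View pics/z13.png

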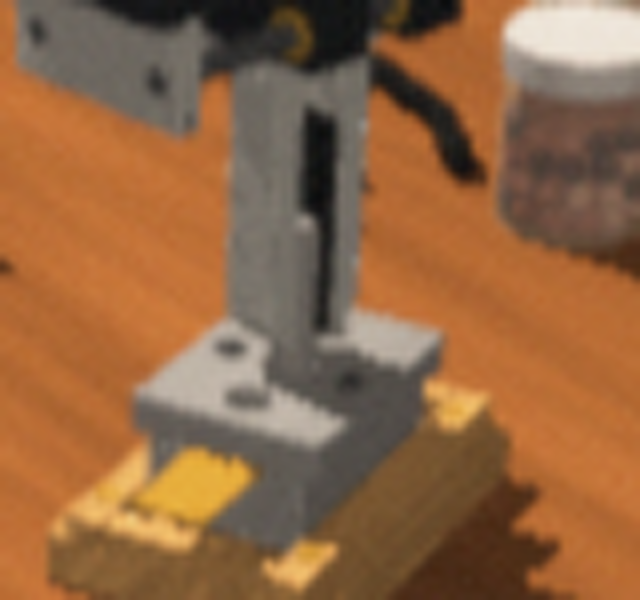

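The punch touched at 65.8 mm, against 65.9 mm expected for the brass, with about 7 N. I let go and retract straight up.

Call:
play_rows(targets=[[[0,0,0.0005,0,0,0,0.012],[0,0,0.0005,0,0,0,0.018],[0,0,0.0005,0,0,0,0.03],[0,0,0.0005,0,0,0,0.045],[0,0,0.0005,0,0,0,0.05],[0,0,0.0005,0,0,0,0.05],[0,0,0.0005,0,0,0,0.05],[0,0,0.01,0,0,0,0.05],[0,0,0.03,0,0,0,0.05],[0,0,0.05,0,0,0,0.05],[0,0,0.07,0,0,0,0.05],[0,0,0.1,0,0,0,0.05],[0,0,0.12,0,0,0,0.05],[0,0.03,0.12,0,0,0,0.05],[0,0.07,0.12,0,0,0,0.05],[0,0.11,0.12,0,0,0,0.05],[0,0.15,0.12,0,0,0,0.05],[0,0.18,0.12,0,0,0,0.05],[0,0.18,0.12,0,0,0,0.05]]])

```text
t: 19.67
ee_pos: [0.531, 0.1288, 0.1867]
tcp_rot: [0.998, 0.065, 0.002, 0.002]
force: [-0.1, 1.3, -0.4]
gripper_width: 0.536
```

```bash
python3 - <<'E'
from h import *
s=avg(3); t=viewer.camera('top')
f=lambda im,x,y:cv2.resize(im[y:y+65,x:x+70,::-1],(390,362),interpolation=cv2.INTER_CUBIC)
cv2.imwrite('pics/z14.png',np.hstack([f(s,256,145),f(t,215,115)]))
cv2.imwrite('pics/side5.png',s[:,:,::-1])
print(proj('side',(.5315,-.0556,.1035)),proj('side',(.5315,-.0556,.056)),proj('top',(.5315,-.0556,.1035)))
E
```

```text
t 19.82 pos [0.5314 0.1254 0.1864] sd [0.0001 0.001  0.0001] F [-0.1  0.   0.2] T [-0.04  0.07  0.02] yaw 7.32 q [0.998  0.0638 0.0015 0.0027] gw 0.534
[291.97091698 157.83166355] [291.127819   175.57362631] [249.92695957 140.18021344]
```

View pics/z14.png

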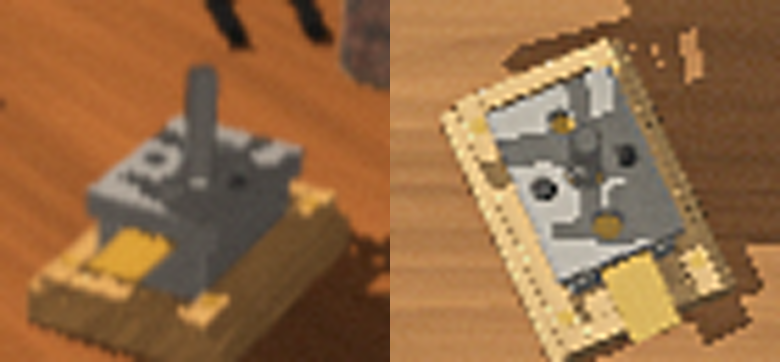

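View pics/side5.png

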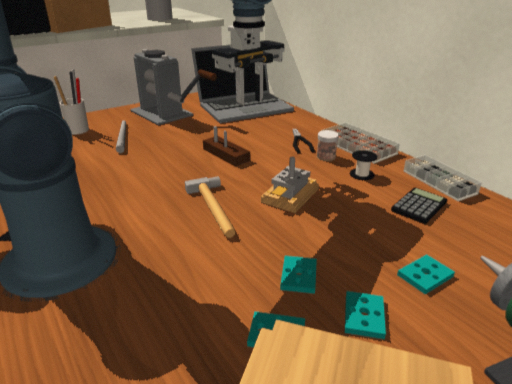

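The punch stands upright in the middle hole: its top is at side (292,158) and it meets the plate at about (291.5,178). The plate is flat, and the other two punches are still in the rack. I hand the job in.

```bash
python3 -c "
from station import arm
print(arm.close_job())"
```

```text
the job is handed in; nothing more can be done
None
```

The disc cutter is set up: the guide plate sits flat on the die over both pins. The 14 mm punch stands upright in its middle hole, down on the brass strip. I let go of both, moved the arm clear and handed the job in at about 20 s.

- **Plate:** It gripped at 61.7 mm (stated 62). On the way down its holes came over the pins at once, with no contact at pin-top height, so I never had to rest it on the pins or slide it about. I lowered it in hand, and it first touched with the TCP at 47.2 mm, the height expected for seated. A final press of about 10 N moved it no further, and only then did I let go.
- **Punch:** It gripped at about 13.5 mm, so it is the 14 mm one. It went into the hole without resistance and touched with the TCP at 65.8 mm, against 65.9 mm expected on the brass, with about 7 N.
- **Last pictures:** Both views show the plate flat with the pins showing through it and the punch upright. The side view shows the other two punches still in the rack, and the hammer and turquoise plates where they were.
- **Disagreement:** The two cameras and the plate's release position differed by 1–3 mm on where the middle hole was. I aimed between them, and the punch went in freely.

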